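# Seat the sample rack on its hidden locating pin and hold it down

### The arm

A 6-joint arm with a two-finger parallel gripper is mounted at the origin on the work surface. World frame = base frame: x ahead of the robot, y to its left, z up, the work surface at z = 0. Lengths are in mm, angles in rad, forces in N, time in s.
With the tool pointing down it reaches from about 250 to 775 mm from the base axis. Payload 8.9 kg.
Tool frame: the origin (TCP) lies between the finger pads; the fingertips stand 19 mm ahead of it and the grasp point (between the pads) is the TCP; z points along the fingers, y is the line along which they close (so a half turn about z gives the same grasp; the last joint's range is limited). The gripper opens to 85 mm and grips with 20 to 120 N. Pads are 22 mm wide; open, the fingers measure 114 mm over their backs; the gripper's body (76 mm by 85 mm) begins 54 mm behind the grasp point. The pads swing forward as they close: fully open they stand 13 mm farther back than shut.
Start: joints at [0.994, 0.291, -0.153, 1.127, 0, 1.431], TCP at [222.567, 475.487, 229.405] pointing down, gripper open.
Joint ranges: [-2.52, 2.52], [-0.91, 1.74], [-1.3, 1.37], [-1.96, 2.02], [-1.52, 1.47], [-3.14, 3.14]. Speed limits (rad/s): [2.22, 2.22, 2.79, 3.14, 3.14, 3.14].

### API

Orientations are given as a rotation vector (axis times angle).
In Python, from rig import manip, snapshot, get_calibration, ticket, search_frame gives the robot as it stands.
- The arm moves only by the tool send_rows, never from a script. Its argument "commands" is a list of rows, each a list of 4 numbers: the shift along the tool's x, y, z in units of 25 mm (1.0 is 25 mm), then the turn about the tool's z in units of 5 degrees (1.0 is 5 degrees). In form: [[dx, dy, dz, yaw], ...]. A call has 1 to 5 rows; each row shifts and turns the commanded pose from where the row before left it, along the tool's axes as they then stand; what a row does not reach is not made up. A row lasts 1/10 s, in which the tool goes at most 50 mm and 8.59 degrees, less where a joint would pass 70% of its speed; a pose out of reach is approached as far as the arm can. A call is refused whole if a number of a shift passes 1 or a number of a turn 1, either way. A call with a gripper value outside its range is refused whole. "claw" is the gripper's target within -1 to 1 (fully open at 1, half-way at 0, shut at -1), set as the call begins (left out, the last holds). The fingers move at their own pace and stop on an object; the grip force is fixed at half the most. Time passes only in rows, so rows that do not move let the fingers close. It gives the time, the measured TCP pose, the force, the opening and the grip force at its end, in the units of the state.
- manip.sense(): the state, without advancing time (a new reading comes with each control period).
- snapshot(name): name is "scene" or "top"; returns the picture (384x512x3 uint8, red, green, blue); there is no depth.
- get_calibration(name): a dict with "K" (3x3 intrinsics, pixels), "k1" (the pictures are not rectified: a ray, as slopes to the right and down, at radius r is drawn at 1 + k1 r^2 times it, then the intrinsics apply), "extrinsics" (4x4, takes a point from camera to world coordinates). Camera axes: x right, y up, looking along -z (the intrinsics and any distortion apply to the point x, -y, -z); pixel columns grow to the right and rows downward; lengths in mm; the calibration is good to about 2 mm. A picture is of the moment at which its call begins. get_calibration takes no time and is no camera call.
- ticket.finish_job(): hands the job in; it is judged then, once.
Trained networks look in the newest picture that a camera, given by its name, has taken for a name from the list of things; names that differ only in an ending like _2 or _b are one class to them, and where a whole thing is asked for, a point or a joint stands for the part that bears it (a point fixed in the world has none). Each returns a list of dicts, best first, with "score" (0 to 1); they miss things now and then, are a little off and sometimes report something else, mostly with a low value. They report only what shows in the picture. A call takes as long as a camera call. They do not tell look-alikes from the thing itself.
- search_frame(target, camera): "rect" ([left, top, right, bottom] in pixels, round what is visible of it).
The state is a dict: "time": time; "qpos": joint angles; "joint_vel": joint speeds; "joint_efforts": joint torques, N m; "ee_pos": TCP position; "tcp_rot": TCP orientation; "ft_force": force on the tool from outside, world axes, zero at the start; "ft_torque": the same for the moment, N m; "finger_gap": finger opening in mm; "grip_force": force on a finger pad.
Only numpy, scipy, OpenCV 4.12 (cv2) and the standard library are available. Lean on these libraries where they do the work, as an engineer would, in place of code of your own. Each camera call takes 0.05 s, during which the arm holds its last target. There are 200 camera calls.

### The job

Take the larger sample rack (the one with the bar handle) and lay it on the loading station square along the fence, slide it along the fence until the socket in its underside drops over the locating pin, then press it fully down against the sprung platform. Finish while still holding it pressed down with the gripper: do not let go. Leave everything else on the bench where it stands.

Things in the scene. Friction and masses are not known exactly. Their poses are not given: they have to be found in the camera images.
- rack_mid (a point): Centre of the larger aluminium sample rack, 30 mm above its underside, inside its handle. A plate 80 (its x) by 120 (its y) by 24 mm with two rows of cup wells along y; a bar handle 40 (x) by 16 (y) by 36 mm high stands on the middle of its top. Pinch the handle across its 16 mm, along the rack's y. About 350 g. Starts lying on the bench
- rack_slot (a point): Middle of the mouth of the blind slot in the rack's underside, unseen from above, right under rack_mid: 18 (rack x) by 20 (rack y) mm and 20 mm deep, for the 14 mm locating pin. Either way round fits
- station: Loading station, a cream box fixed to the bench, 150 (its x) by 240 (its y) by 40 mm high; origin at the centre of its underside on the bench, x away from the robot at yaw 0. On it lies a grey sprung platform 84 by 210 mm, its top at z = 50 mm when up
- fence (a point): Middle of the top edge of the fence's face: an aluminium bar along the station's far side, parallel to its y, 220 mm long, face at x = +45.5 mm and top at z = 66 mm in the station's frame. With the slot centred on the pin the rack's y is parallel to the fence and its far edge is 1.5 mm from it
- pin_line (a point): Middle of the line where the pin may stand, at the pin's top: station x = +4, y = 0, z = 60 mm. The fixed upright steel pin, 14 mm thick, top bevelled, stands up to 20 mm to either side of this point along the station's y, each time elsewhere. Not tracked: see it from above before the rack covers it, or feel for it: the rack rides on it, 10 mm above the platform, until the slot drops over
- platform (a joint): How far the sprung platform is pressed down: 0 m up, 0.006 m fully down. About 6 N starts it and 15 N holds it fully down; the rack's weight alone does not press it. It springs back when let go. Rack seated but not pressed: its underside is at z = 50 mm in the station's frame; fully pressed: 44 mm
- small_mid (a point): A smaller aluminium rack plate, 60 by 80 by 24 mm with a round knob 22 mm in diameter and 30 mm high, lying on the bench; point 27 mm above its underside. Not wanted: leave alone
- flask_mid (a point): Glass volumetric flask, 60 mm wide, 130 mm high; point on its axis 50 mm above the bench. Leave alone
- flask_small_mid (a point): Smaller glass volumetric flask, 48 mm wide, 104 mm high; point on its axis 40 mm above the bench. Leave alone
- wash_bottle_mid (a point): White plastic bottle, 70 mm in diameter, 150 mm high; its centre. Leave alone
- beaker_mid (a point): Glass beaker, 52 mm wide, 65 mm high, standing on a blue sponge pad 25 mm high; its centre. Leave alone
- phone: Cordless phone lying on the bench, 50 by 145 by 22 mm; origin at the centre of its underside. Leave alone
- spatula_grip (a point): Middle of the handle of a spatula lying on the bench near the robot. Leave alone
Not all that is in view belongs to the job. What is shaped like the part that bears rack_mid but brown or pink is not meant.

How it is judged (in metres and radians):
On the way, in this order (a step that is already met when the one before it is completed fails the run):
1. the larger rack is lifted clear of the bench (height (world z) of rack_mid above 0.055 m), for 0.1 s.
2. the rack has dropped over the pin: level, along the fence, underside within 3 mm of the raised platform's height or lower (z of rack_mid in the frame of station below 0.083 m and x of rack_mid in the frame of station between -0.001 and 0.009 m and y of rack_mid in the frame of station between -0.027 and 0.027 m and angle between rack_mid's own z axis and vertical below 0.06 rad), for 0.1 s.
At the end, for the whole second after the job is handed in: The rack sits over the pin, level within 0.05 rad and along the fence within 0.08 rad, and the robot still holds it so that the platform is pressed down at least 4.5 of its 6 mm, through the last second (value of joint platform above 0.0045 m and z of rack_mid in the frame of station below 0.077 m and x of rack_mid in the frame of station between -0.001 and 0.009 m and y of rack_mid in the frame of station between -0.027 and 0.027 m and angle between rack_mid's own z axis and vertical below 0.05 rad and angle between the y axis of rack_mid and the y axis of station, either way round below 0.08 rad and contact force between any of the fingers, the arm and rack above 3 N); the arm keeps its last pose, push and grip.
It fails at once if another thing on the bench is pushed more than 20 mm (distance of any of small_mid, flask_mid, flask_small_mid, wash_bottle_mid, beaker_mid, phone, spatula_grip from where it was at the start of the episode above 0.02 m).
It also fails if it takes over 69 s, if anything falls off the work surface, if the arm or the gripper's body presses on something with over 40 N, if the wrist force passes 120 N, or if a joint passes its speed limit or range.

## Working session

There is one attempt and no reset: what is moved stays moved. The work goes in short steps, Python scripts to look and compute and a tool call to move; the robot and the scene stay as the last step left them, time stands still between calls to the robot, and variables do not carry over. Pictures are saved under pics/ and viewed, at most 10 in all, crops included, and the job is handed in when it is done.

Besides the shell and the picture viewer there is one more tool, called after "Call:" as name(argument=value, ...) on one line, values as JSON. send_rows: Moves the arm, as the interface text tells. Its arguments: {"type":"object","properties":{"commands":{"type":"array","items":{"type":"array","items":{"type":"number"}}},"claw":{"type":"number"}},"required":["commands"]}

```bash
ls; mkdir -p pics
cat > h.py <<'E'
import numpy as np, cv2
from rig import manip, snapshot, get_calibration, ticket, search_frame
def ray(cam,u,v):
    c=get_calibration(cam);K=np.array(c['K']);E=np.array(c['extrinsics'])
    p=np.array([(u-K[0,2])/K[0,0],(v-K[1,2])/K[1,1]]);q=p.copy()
    for _ in range(30): q=p/(1+c['k1']*(q@q))
    d=E[:3,:3]@np.array([q[0],-q[1],-1.]);return E[:3,3],d
def at(cam,u,v,z):
    o,d=ray(cam,u,v);return (o+d*(z-o[2])/d[2]).round(1)
def proj(cam,P):
    c=get_calibration(cam);K=np.array(c['K']);E=np.array(c['extrinsics'])
    p=E[:3,:3].T@(np.array(P,float)-E[:3,3]);q=np.array([p[0],-p[1]])/-p[2]
    q=q*(1+c['k1']*(q@q));return np.array([K[0,0]*q[0]+K[0,2],K[1,1]*q[1]+K[1,2]]).round(1)
E
python3 - <<'E'
from h import *
a=snapshot('scene');b=snapshot('top')
cv2.imwrite('pics/s.png',a[...,::-1]);cv2.imwrite('pics/t.png',cv2.resize(b,(800,600),interpolation=cv2.INTER_CUBIC)[...,::-1])
for cam in('scene','top'):
    c=get_calibration(cam);print(cam,np.array(c['extrinsics']).round(2).tolist(),c['K'],c['k1'])
    for t in('rack_mid','station','small_mid','phone'):
        print(t,[(np.round(r['rect']),round(r['score'],2)) for r in search_frame(t,cam)])
print(manip.sense())
E
```

```text
pics
scene [[0.73, -0.52, 0.44, 1042.38], [0.68, 0.54, -0.49, -592.81], [0.01, 0.66, 0.75, 955.79], [0.0, 0.0, 0.0, 1.0]] [[396.40326762   0.         250.72602107]
 [  0.         396.40326762 192.97201138]
 [  0.           0.           1.        ]] -0.054578833420084384
rack_mid [(array([100., 254., 155., 304.]), 0.93), (array([228., 217., 279., 262.]), 0.72), (array([350., 191., 383., 222.]), 0.71), (array([132., 200., 177., 236.]), 0.65), (array([ 74., 218., 112., 261.]), 0.63)]
station [(array([265., 146., 348., 208.]), 0.63)]
small_mid [(array([169., 237., 202., 265.]), 0.64)]
phone [(array([139., 293., 186., 354.]), 0.96)]
top [[-0.01, 0.99, -0.11, 338.79], [-1.0, -0.01, 0.01, -4.48], [0.01, 0.11, 0.99, 1832.55], [0.0, 0.0, 0.0, 1.0]] [[498.5193016    0.         264.49419561]
 [  0.         498.5193016  198.42676322]
 [  0.           0.           1.        ]] 0.07358678612242535
rack_mid [(array([266., 166., 306., 195.]), 0.97), (array([362., 254., 387., 293.]), 0.97), (array([309., 234., 352., 269.]), 0.92), (array([178., 120., 212., 152.]), 0.84), (array([352., 211., 395., 241
[... 228 characters left out ...]
146.]), 0.3)]
{'time': 0.5, 'qpos': array([ 9.93730592e-01,  2.90715599e-01, -1.53455434e-01,  1.12669186e+00,
       -3.44306278e-05,  1.43151084e+00]), 'joint_vel': array([-0.00083415, -0.00112115,  0.0018584 ,  0.00087917, -0.00147891,
        0.0007297 ]), 'joint_efforts': array([-1.11600337e-03, -5.36658990e+01,  3.31439888e+01,  3.18222184e-03,
       -2.52651353e-04, -2.24708081e-06]), 'ee_pos': array([222.5462074 , 475.46377934, 229.37627617]), 'tcp_rot': array([ 6.82183479e-01,  3.06662259e+00, -1.16891602e-04]), 'ft_force': array([-1.28182883,  0.27650845, -0.79175925]), 'ft_torque': array([-0.04749842,  0.01028887, -0.05009914]), 'grip_force': 0.0, 'finger_gap': 85.50073224127853}
```

View pics/t.png

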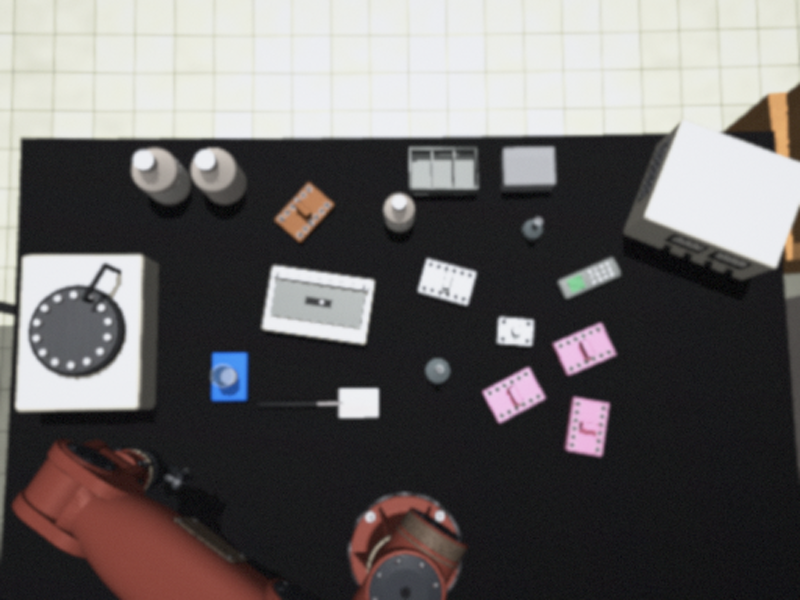

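View pics/s.png

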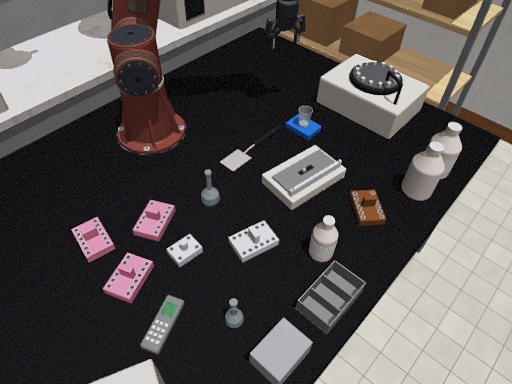

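The larger aluminium rack shows at top (286,180) and scene (254,240). Things that could be mistaken for it: the small knob rack at top (330,212), pink racks at top (374,223), (329,252), (376,273), and a brown rack at top (195,136). The station is at top (204,195). I choose the white rack with two rows of wells and a bar, and check it in a close crop.

Run:
```python
from h import *
b=cv2.imread('pics/t.png');a=cv2.imread('pics/s.png')
im=np.stack([snapshot('top') for _ in range(6)]).mean(0).astype(np.uint8)[...,::-1]
cv2.imwrite('pics/top_avg.png',im)
im2=np.stack([snapshot('scene') for _ in range(6)]).mean(0).astype(np.uint8)[...,::-1]
cv2.imwrite('pics/sc_avg.png',im2)
def crop(i,x,y,w,h,s): return cv2.resize(i[y:y+h,x:x+w],None,fx=s,fy=s,interpolation=cv2.INTER_CUBIC)
A=crop(im,160,155,160,75,5)
B=crop(im2,220,140,160,60*2-5,5)[:,:]
B=cv2.resize(B,(400,288));
C=cv2.resize(crop(im2,262,145,86,62,5),(400,288))
cv2.imwrite('pics/c1.png',np.vstack([cv2.resize(A,(800,375)),np.hstack([B,C])[:225*1+0]]))
# corners via threshold in top
g=im.max(2)
for n,(x,y,w,h) in dict(rack=(262,160,48,40),station=(162,164,84,60)).items():
    m=(im[y:y+h,x:x+w].min(2)>75).astype(np.uint8)
    m=cv2.morphologyEx(m,cv2.MORPH_CLOSE,np.ones((5,5)))
    c=max(cv2.findContours(m,0,2)[0],key=cv2.contourArea)
    r=cv2.minAreaRect(c);bx=cv2.boxPoints(r)+[x,y]
    z=24 if n=='rack' else 40
    P=np.array([at('top',*p,z) for p in bx]);print(n,bx.round(1).tolist(),P.tolist(),P.mean(0),[np.linalg.norm(P[i]-P[i-1]).round(1) for i in range(4)])
```

```text
rack [[265.6, 187.0], [271.9, 163.6], [305.9, 172.9], [299.5, 196.2]] [[588.2, -29.7, 24.0], [674.6, -54.4, 24.0], [638.5, -178.5, 24.0], [552.4, -153.2, 24.0]] [ 613.425 -103.95    24.   ] [np.float64(128.6), np.float64(89.9), np.float64(129.2), np.float64(89.7)]
station [[165.8, 210.8], [172.3, 167.7], [240.5, 178.0], [234.0, 221.0]] [[504.3, 330.0, 40.0], [660.7, 307.9, 40.0], [620.2, 61.0, 40.0], [463.9, 85.7, 40.0]] [562.275 196.15   40.   ] [np.float64(247.6), np.float64(158.0), np.float64(250.2), np.float64(158.2)]
```

View pics/c1.png

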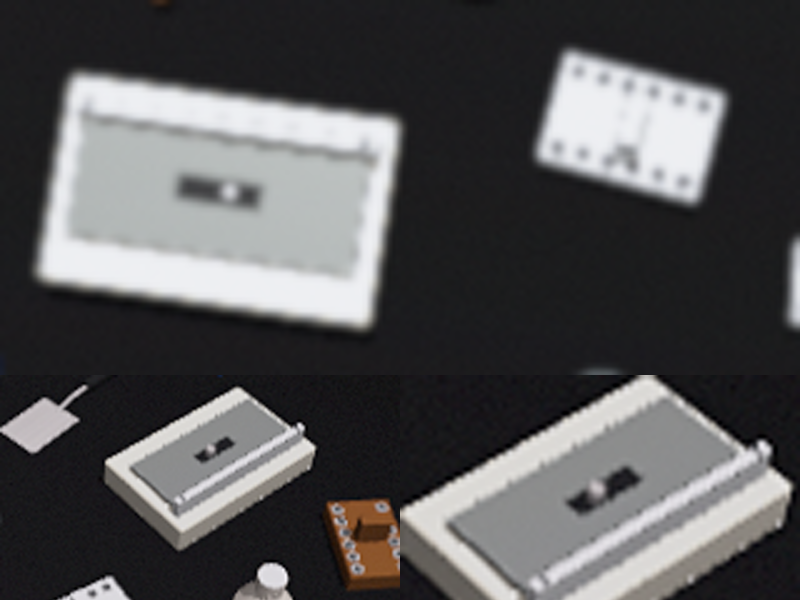

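Confirmed: the white rack has two well rows and a bar. The pin shows at top (206,193), toward the rack end of the dark slit. Next, the poses in the station frame and the setup of the move.

Run:
```python
from h import *
yaw=-np.radians(9.35);C=np.array([563.9,196.9])
ex=np.array([np.cos(yaw),np.sin(yaw)]);ey=np.array([-ex[1],ex[0]])
im=cv2.imread('pics/top_avg.png').astype(float).mean(2)
w=np.clip(im[189:198,201:211]-170,0,None);yy,xx=np.mgrid[189:198,201:211]
u,v=(w*xx).sum()/w.sum(),(w*yy).sum()/w.sum();p=at('top',u,v,59)[:2]
print('pin',u,v,p,'st',(p-C)@ex,(p-C)@ey)
# platform edges 84x210 at z=50, centered?
for n,(x,y,z) in dict(f1=(45.5,-110,66),f2=(45.5,110,66),n=(4,0,60),c1=(-75,-120,40),c2=(-75,120,40),c3=(75,120,40)).items(): print(n,proj('top',[*(C+ex*x+ey*y),z]),proj('scene',[*(C+ex*x+ey*y),z]))
```

```text
pin 205.65464480874317 191.8655737704918 [568.5 185.4] st 6.407232813358618 -10.599875833019027
f1 [234.7 185. ] [290.  188.4]
f2 [173.7 175.9] [340.6 158.3]
n [202.6 192. ] [307.  166.7]
c1 [232.6 219.2] [262.2 172.9]
c2 [166.5 209.4] [316.1 143.2]
c3 [173.6 168.6] [347.8 167.8]
```

Call:
send_rows(commands=[[0,0,0,-0.89],[0,0,0,-0.89],[-0.5,-0.41,0,0],[-1,-0.83,0,0],[-1,-0.83,0,0]], claw=1)

```text
time: 1.6
ee_pos: [268.7, 407.1, 229.3]
tcp_rot: [0.443, 3.11, -0.001]
ft_force: [1.0, 0.6, 1.7]
finger_gap: 85.4
grip_force: 0.0
```

Call:
send_rows(commands=[[-1,-0.83,0,0],[-1,-0.83,0,0],[-1,-0.83,0,0],[-1,-0.83,0,0],[-1,-0.83,0,0]])

```text
time: 2.1
ee_pos: [359.9, 272.0, 229.5]
tcp_rot: [0.446, 3.11, -0.0]
ft_force: [0.1, 0.2, -0.1]
finger_gap: 85.7
grip_force: 0.0
```

Call:
send_rows(commands=[[-1,-0.83,0,0],[-1,-0.83,0,0],[-1,-0.83,0,0],[-1,-0.83,0,0],[-1,-0.83,0,0]])

```text
time: 2.6
ee_pos: [450.8, 137.4, 229.5]
tcp_rot: [0.446, 3.11, -0.0]
ft_force: [0.8, 0.2, 1.1]
finger_gap: 85.6
grip_force: 0.0
```

Call:
send_rows(commands=[[-1,-0.83,0,0],[-1,-0.83,0,0],[-1,-0.83,0,0],[-1,-0.83,0,0],[-1,-0.83,0,0]])

```text
time: 3.1
ee_pos: [541.8, 2.9, 229.4]
tcp_rot: [-0.446, -3.11, 0.0]
ft_force: [0.0, 0.0, -0.3]
finger_gap: 85.0
grip_force: 0.0
```

Call:
send_rows(commands=[[-1,-0.83,0,0],[-1,-0.83,0.5,0],[-0.5,-0.4,1,0],[0,0,1,0],[0,0,0,0]])

```text
time: 3.6
ee_pos: [584.7, -62.7, 163.7]
tcp_rot: [-0.446, -3.104, -0.001]
ft_force: [-0.6, 0.0, 0.4]
finger_gap: 85.4
grip_force: 0.0
```

Call:
send_rows(commands=[[-0.82,-0.63,0.5,0],[-0.8,-0.63,0.5,0],[0,0,1,0],[0,0,0,0],[0,0,0,0]])

```text
time: 4.1
ee_pos: [617.0, -103.3, 118.0]
tcp_rot: [-0.443, -3.11, -0.0]
ft_force: [-1.0, 0.2, 0.6]
finger_gap: 85.4
grip_force: 0.0
```

Run:
```python
from h import *
s=manip.sense();print(s['ee_pos'],s['tcp_rot'],s['qpos'].round(2))
a=snapshot('scene')[...,::-1];b=snapshot('top')[...,::-1]
A=cv2.resize(a[185:275,205:305],(600,540),interpolation=cv2.INTER_CUBIC)
cv2.imwrite('pics/c2.png',A)
print('tcp at scene', proj('scene',s['ee_pos']), 'rack handle top pred',proj('scene',[614.8,-104.3,60]))
```

```text
[ 616.95600593 -103.27990822  117.99014441] [-4.42581846e-01 -3.10987794e+00 -1.57461747e-04] [-0.28  0.56 -0.04  0.97  0.    0.  ]
tcp at scene [255.4 217.5] rack handle top pred [254.1 230.1]
```

View pics/c2.png

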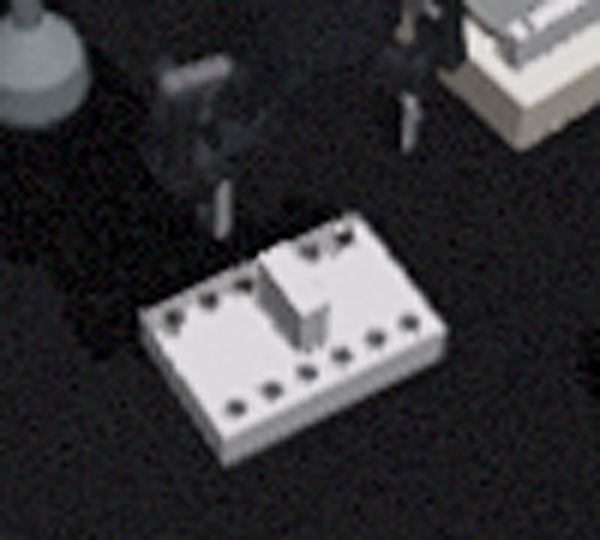

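Call:
send_rows(commands=[[0.07,-0.06,0.8,0],[0,0,0.8,0],[0,0,0.7,0],[0,0,0.5,0],[0,0,0,0]])

```text
time: 4.7
ee_pos: [614.6, -104.0, 46.3]
tcp_rot: [-0.442, -3.109, -0.0]
ft_force: [-0.3, 0.0, -0.1]
finger_gap: 85.2
grip_force: 0.0
```

Run:
```python
from h import *
P=np.array([at('scene',205+x/6,185+y/6,24) for x,y in [(140,315),(355,213),(447,325),(225,437)]]);print(P,P.mean(0),[np.linalg.norm(P[i]-P[i-1]).round(1) for i in range(4)])
s=manip.sense();print(s['ee_pos'],s['ft_force'])
```

```text
[[ 562.2 -154.4   24. ]
 [ 595.4  -38.7   24. ]
 [ 671.4  -58.2   24. ]
 [ 638.1 -175.3   24. ]] [ 616.775 -106.65    24.   ] [np.float64(78.7), np.float64(120.4), np.float64(78.5), np.float64(121.7)]
[ 614.56702573 -103.98160597   46.34927145] [-0.26798052  0.01006569 -0.06900833]
```

Call:
send_rows(commands=[[0,0,0,0],[0,0,0,0],[0,0,0,0],[0,0,0,0],[0,0,0,0]], claw=-1)

```text
time: 5.2
ee_pos: [615.5, -104.6, 47.6]
tcp_rot: [0.442, 3.11, -0.001]
ft_force: [0.6, 0.2, -0.6]
finger_gap: 13.8
grip_force: 58.6
```

Call:
send_rows(commands=[[0,0,0,0],[0,0,0,0],[0,0,0,0],[0,0,0,0],[0,0,0,0]])

```text
time: 5.7
ee_pos: [615.6, -104.6, 47.6]
tcp_rot: [0.442, 3.109, -0.0]
ft_force: [-1.3, 0.8, 6.0]
finger_gap: 14.2
grip_force: 59.6
```

Call:
send_rows(commands=[[0,0,-0.5,0],[0,0,-1,0],[0,0,-1,0],[0,0,-1,0],[0,0,-0.3,0]])

```text
time: 6.2
ee_pos: [616.5, -104.8, 144.9]
tcp_rot: [0.442, 3.107, -0.001]
ft_force: [-0.2, -0.3, -3.5]
finger_gap: 14.2
grip_force: 59.1
```

Call:
send_rows(commands=[[0,0,0,-0.7],[0,0,0,-0.67],[0.2,0.5,0,0],[0.35,0.95,0,0],[0.35,0.95,0,0]])

```text
time: 6.7
ee_pos: [601.8, -40.3, 141.1]
tcp_rot: [-0.259, -3.129, -0.001]
ft_force: [0.4, -0.3, -4.3]
finger_gap: 14.2
grip_force: 59.1
```

Call:
send_rows(commands=[[0.35,0.95,0,0],[0.35,0.95,0,0],[0.35,0.95,0,0],[0.35,0.95,0,0],[0.35,0.95,0,0]])

```text
time: 7.2
ee_pos: [577.6, 84.5, 141.3]
tcp_rot: [-0.258, -3.13, -0.0]
ft_force: [-0.1, -0.3, -4.3]
finger_gap: 14.1
grip_force: 59.1
```

Call:
send_rows(commands=[[0.35,0.95,0,0],[0.35,0.95,0,0],[0.35,0.95,0,0],[0,0,0,0],[0,0,0,0]])

```text
time: 7.7
ee_pos: [563.6, 158.1, 141.4]
tcp_rot: [-0.255, -3.13, 0.001]
ft_force: [0.2, 0.3, -3.0]
finger_gap: 14.3
grip_force: 59.2
```

Call:
send_rows(commands=[[0.1,0.7,0,0],[0,0,0.5,0],[0,0,0.2,0],[0,0,0,0],[0,0,0,0]])

```text
time: 8.2
ee_pos: [564.7, 174.4, 124.1]
tcp_rot: [-0.257, -3.13, 0.001]
ft_force: [0.1, 0.1, -2.9]
finger_gap: 14.3
grip_force: 59.2
```

Run:
```python
from h import *
s=manip.sense();print(s['ee_pos'],s['tcp_rot'],s['qpos'].round(2))
a=snapshot('scene')[...,::-1];b=snapshot('top')[...,::-1]
A=cv2.resize(a[110:230,240:370],(520,480),interpolation=cv2.INTER_CUBIC)
B=cv2.resize(b[150:246,160:260],(280,269),interpolation=cv2.INTER_CUBIC)
B=cv2.copyMakeBorder(B,0,480-269,0,0,cv2.BORDER_CONSTANT)
cv2.imwrite('pics/c3.png',np.hstack([A,B]))
```

```text
[564.70315526 174.44309504 124.09885755] [-2.56654217e-01 -3.13036942e+00  5.02905230e-04] [ 0.18  0.49 -0.14  0.94 -0.    0.34]
```

View pics/c3.png

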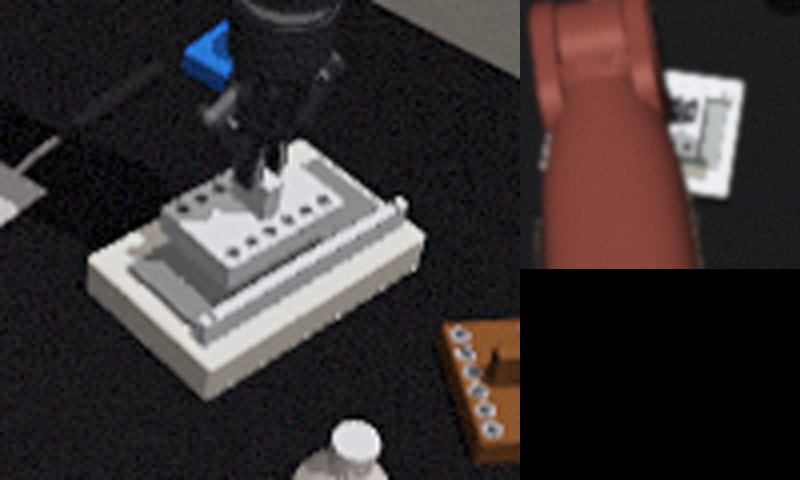

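The rack is level, parallel to the fence and just inside it. I lower it onto the pin.

Call:
send_rows(commands=[[0,0,0.3,0],[0,0,0.2,0],[0,0,0.08,0],[0,0,0,0],[0,0,0,0]])

```text
time: 8.8
ee_pos: [564.9, 174.9, 109.9]
tcp_rot: [-0.256, -3.131, 0.0]
ft_force: [-1.0, -0.3, -3.7]
finger_gap: 14.2
grip_force: 59.3
```

Call:
send_rows(commands=[[0,0,0.04,0],[0,0,0.04,0],[0,0,0.04,0],[0,0,0,0],[0,0,0,0]])

```text
time: 9.3
ee_pos: [565.2, 174.9, 107.4]
tcp_rot: [0.256, 3.13, 0.0]
ft_force: [-0.3, -1.1, 2.8]
finger_gap: 14.3
grip_force: 60.1
```

Contact with the pin at TCP z 107.4, as expected. Now toward the fence.

Call:
send_rows(commands=[[-0.04,0,0,0],[-0.04,0,0,0],[0,0,0,0],[0,0,0,0]])

```text
time: 9.7
ee_pos: [566.1, 174.7, 107.2]
tcp_rot: [-0.255, -3.13, -0.0]
ft_force: [-4.8, 0.1, 7.6]
finger_gap: 14.0
grip_force: 60.7
```

Call:
send_rows(commands=[[-0.04,0,0,0],[-0.04,0,0,0],[0,0,0,0],[0,0,0,0]])

```text
time: 10.1
ee_pos: [567.2, 174.6, 107.1]
tcp_rot: [-0.255, -3.128, -0.0]
ft_force: [-8.2, -0.4, 10.1]
finger_gap: 14.0
grip_force: 61.0
```

Call:
send_rows(commands=[[0,0,-0.05,0],[0,0,0,0],[0,0,0,0]])

```text
time: 10.4
ee_pos: [566.8, 174.7, 107.4]
tcp_rot: [-0.254, -3.127, -0.0]
ft_force: [-6.8, 1.8, 1.3]
finger_gap: 14.5
grip_force: 60.0
```

Call:
send_rows(commands=[[0.05,0.08,0,0],[0,0.08,0,0],[0,0.06,0,0],[0,0,0,0],[0,0,0,0]])

```text
time: 10.9
ee_pos: [567.6, 180.0, 107.5]
tcp_rot: [-0.255, -3.129, 0.0]
ft_force: [-5.7, 0.1, -4.2]
finger_gap: 14.4
grip_force: 59.1
```

Call:
send_rows(commands=[[0,0.04,0,0],[0,0.04,0,0],[0,0,0,0],[0,0,0,0]])

```text
time: 11.3
ee_pos: [567.9, 181.7, 107.7]
tcp_rot: [-0.255, -3.129, 0.001]
ft_force: [-5.8, -1.2, -3.8]
finger_gap: 14.4
grip_force: 59.3
```

Call:
send_rows(commands=[[0.05,0,0.06,0],[0,0,0.06,0],[0,0,0,0],[0,0,0,0]])

```text
time: 11.7
ee_pos: [567.7, 182.4, 105.1]
tcp_rot: [0.255, 3.131, 0.001]
ft_force: [-3.7, 1.0, -3.8]
finger_gap: 14.0
grip_force: 59.3
```

It is entering the slot, below riding height with no upward force. I continue down.

Call:
send_rows(commands=[[0,0.02,0.06,0],[0,0.02,0.06,0],[0,0,0,0],[0,0,0,0]])

```text
time: 12.1
ee_pos: [567.7, 183.2, 102.2]
tcp_rot: [-0.255, -3.131, -0.0]
ft_force: [-3.5, 0.6, -3.8]
finger_gap: 14.0
grip_force: 59.3
```

Call:
send_rows(commands=[[0,0,0.06,0],[0,0,0.06,0],[0,0,0,0],[0,0,0,0]])

```text
time: 12.5
ee_pos: [567.7, 183.2, 99.1]
tcp_rot: [-0.255, -3.131, -0.0]
ft_force: [-5.7, 1.3, -2.7]
finger_gap: 14.0
grip_force: 59.5
```

Call:
send_rows(commands=[[0.04,0,0.06,0],[0,0,0.06,0],[0,0,0.06,0],[0,0,0,0],[0,0,0,0]])

```text
time: 13.0
ee_pos: [567.3, 183.4, 95.0]
tcp_rot: [0.256, 3.13, 0.001]
ft_force: [-3.3, 2.1, 3.7]
finger_gap: 14.2
grip_force: 60.1
```

Call:
send_rows(commands=[[0,0,0.06,0],[0,0,0.06,0],[0,0,0.06,0],[0,0,0,0],[0,0,0,0]])

```text
time: 13.5
ee_pos: [567.3, 183.4, 91.5]
tcp_rot: [0.255, 3.13, 0.001]
ft_force: [-7.4, 0.2, 14.0]
finger_gap: 14.5
grip_force: 61.5
```

Call:
send_rows(commands=[[0.02,0,0.05,0],[0,0,0.05,0],[0,0,0,0],[0,0,0,0],[0,0,0,0]])

```text
time: 14.0
ee_pos: [567.4, 183.4, 91.3]
tcp_rot: [0.255, 3.127, 0.001]
ft_force: [-12.5, -1.8, 36.0]
finger_gap: 14.0
grip_force: 64.3
```

Run:
```python
from h import *
s=manip.sense();print(s['ee_pos'],s['tcp_rot'],s['ft_force'],s['ft_torque'],s['grip_force'])
a=snapshot('scene')[...,::-1]
cv2.imwrite('pics/c4.png',cv2.resize(a[120:220,250:360],(660,600),interpolation=cv2.INTER_CUBIC))
```

```text
[567.3786783  183.42078643  91.33682423] [2.55188248e-01 3.12740285e+00 9.66013178e-04] [-12.52939401  -1.82695285  35.98780776] [-0.34050704  3.00387057  0.13825067] 64.31539535522461
```

View pics/c4.png

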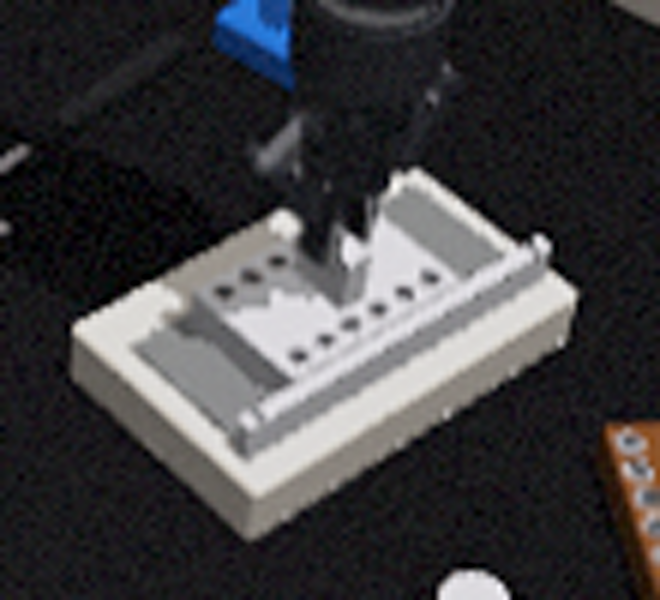

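The rack is fully down on its stop: the force rose 22 N with no further travel. It sits level and square along the fence. I ease the push slightly and hand in.

Call:
send_rows(commands=[[0,0,-0.03,0],[0,0,0,0],[0,0,0,0]])

```text
time: 14.35
ee_pos: [567.3, 183.4, 91.4]
tcp_rot: [0.255, 3.128, 0.001]
ft_force: [-12.4, -0.5, 30.4]
finger_gap: 13.9
grip_force: 63.5
```

Run:
```python
from h import *
s=manip.sense();print(s['ee_pos'],s['ft_force'],s['tcp_rot'])
if s['ft_force'][2]>20 and s['ee_pos'][2]<92: print(ticket.finish_job())
```

```text
[567.34523175 183.38797632  91.3836183 ] [-12.36345235  -0.49647287  30.4451031 ] [2.55340093e-01 3.12780551e+00 8.41969392e-04]
the job is handed in; nothing more can be done
None
```

The larger rack is over the locating pin and pressed against the platform's stop with about 30 N. The gripper is still holding it, and the job was handed in at about 14.4 s; no pass or fail result came back.

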